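Reset and re-lock a depth stop

TASK

Set the depth stop on the bench: slacken its lever-handled jam nut well off (about a third of a right angle or more), turn the wing-headed adjuster screw clockwise until the foot beneath the arm presses the spring button under it down by about 2 mm, no harder, and then tighten the jam nut firmly again so that the setting is locked, without forcing it. Let go of everything and leave the things standing round it where they are.

Things in the scene. Friction and masses are not known exactly. Their poses are not given: they have to be found in the camera images.
- stop_frame: The depth stop's frame, fixed to the bench: dark base plate 135 x 110 x 12 mm, grey column at its back and a grey arm reaching forward, both 112 mm high. Origin: on the bench under the screw's vertical axis; x points to the column (away from the robot at yaw 0), z up. A brake shoe hidden in it is squeezed by the jam nut and then holds the adjuster screw.
- screw_axis (a point): Point on the vertical screw axis, 165 mm above the bench, fixed in the frame. Jam nut and adjuster both turn about this axis.
- jam_nut: Steel hex jam nut on top of the arm, 60 mm over corners, 118 to 138 mm above the bench, with a lever that ends in an upright pin. Origin: on the screw axis at the nut's underside; it turns with the nut, and the pin lies at 160 degrees from its x axis, counterclockwise from above. Clockwise tightens. It stays where it is left.
- lever_pin (a point): Upright steel pin at the lever's end, 12 mm thick, 72 mm from the screw axis, reaching from 138 to 179 mm above the bench (this point: on its axis, at 165 mm). Dragging the nut takes about 5.5 N at the pin at any angle; when it bites, the push rises over some 4 mm of travel: 9 N is just tight, 11 to 14 N is good, 18 N is too much.
- nut_turn (a joint): Angle of the jam nut, rad, growing clockwise from above (tightening); tight at the start, at about 0.03 to 0.05. Loose below -0.05; end stop at -1.3. Where it bites is not marked and depends on the screw: once the screw is turned in it bites later, 3 to 11 mm of pin travel past the old place, to be found by feel.
- head (a point): Middle of the adjuster screw's wing head: an upright flat steel bar 40 mm long, 14 mm thick, its faces reaching from 147 to 181 mm above the bench; this point is 170 mm above the bench on the screw axis. Its x axis runs along the bar's length (y across its 14 mm). The head stays at its height as it turns.
- adjuster_turn (a joint): Angle of the adjuster screw, rad, growing clockwise from above; range 0 to 3.6. Each rad clockwise lowers the spindle and its foot by 4 mm. When the nut is loose it turns with about 0.08 N m, rising by 0.004 N m for each newton at the foot, and stays where it is left; under a tight nut it is held.
- spindle: Steel spindle under the arm with a round foot 22 mm across; it slides vertically and does not turn. Origin: centre of the foot's underside, z up.
- anvil: Steel button 24 mm across on a spring, under the foot. Origin: centre of its top face, z up. It stands 60 to 63 mm above the bench when free, 3 to 8 mm under the foot at the start, and pushes back with 4 N per mm it is pressed down. Pressed down by 1.3 to 3.3 mm is right; more than 5 mm damages it.
- tape_roll: Bystander: white roll of label tape lying flat, 80 mm. Origin under its centre.
- tweezers: Bystander: steel tweezers lying flat, 129 mm. Origin under the centre.
- beaker: Bystander: small clear beaker, 52 mm wide, 58 mm tall. Origin under its centre.
- petri_stack: Bystander: stack of clear petri dishes, 90 mm wide, 47 mm tall. Origin under its centre.
Mind the look-alikes: they are no part of the job. Of the things that look like the stop_frame, the larger one is meant.

How it is judged (in metres and radians):
On the way, in this order (a step that is already met when the one before it is completed fails the run):
1. the jam nut is backed off by at least 0.4 rad while the foot is still clear of the button (value of joint nut_turn below -0.4 rad and contact force between spindle and anvil below 1 N), for 0.2 s.
2. with the nut still loose, the foot presses the button with 4 to 14 N (value of joint nut_turn below -0.1 rad and contact force between spindle and anvil between 4 and 14 N), for 0.3 s.
At the end, for the whole second after the job is handed in: The jam nut clamps the frame's lock with at least 9 N and stands still, and the foot bears on the button with 4 to 14 N (button pressed down about 1.1 to 3.6 mm) (contact force between jam_nut and stop_frame above 9 N and contact force between spindle and anvil between 4 and 14 N and velocity of joint nut_turn between -0.05 and 0.05 rad/s); the robot touches nothing.
It fails at once if the jam nut is overtightened (clamps with more than 50 N) (contact force between jam_nut and stop_frame above 50 N).
It fails at once if the foot is driven onto the button with more than 20 N (contact force between spindle and anvil above 20 N).
It fails at once if a bystander is moved by more than 30 mm (distance of any of tape_roll, tweezers, beaker, petri_stack from where it was at the start of the episode above 0.03 m).
It also fails if it takes over 72 s, if anything falls off the work surface, if the arm or the gripper's body presses on something with over 40 N, if the wrist force passes 120 N, or if a joint passes its speed limit or range.

ROBOT

A 7-joint arm with a two-finger parallel gripper is mounted at the origin on a cart in front of the work surface, level with it; the furniture and walls round the work are solid. World frame = base frame: x ahead of the robot, y to its left, z up, the work surface at z = 0. Lengths are in m, angles in degrees, forces in N, time in s.
With the tool pointing down it reaches from about 0.4 to 0.925 m from the base axis. Payload 5.6 kg.
Tool frame: the origin (TCP) lies midway between the tips of the shut fingers; the grasp point (between the pads) lies arm.grasp_offset behind it (arm.grasp_offset is the distance from the TCP to the grasp point, in m); z points along the fingers, y is the line along which they close (so a half turn about z gives the same grasp; the last joint's range is limited). The gripper opens to 85 mm and grips with 20 to 120 N. Pads are 22 mm wide; open, the fingers measure 114 mm over their backs; the gripper's body (76 mm by 85 mm) begins 54 mm behind the grasp point. The pads swing forward as they close: fully open they stand 13 mm farther back than shut.
Start: joints at [64.687, 26.786, -0.665, 91.828, 0.344, 61.387, -3.226], TCP at [0.252, -0.599, 0.231] pointing down, gripper open.
Joint ranges: [-144.91, 144.91], [-17.63, 115.5], [-89.93, 88.59], [15.96, 139.68], [-74.01, 254.01], [8.47, 105.57], [-167.45, 167.45]. Speed limits (degrees/s): [147.25, 147.25, 180, 180, 180, 180, 180].

INTERFACE

Orientations are given as [roll, pitch, yaw] about the fixed x, y, z axes, in that order (R = Rz(yaw) Ry(pitch) Rx(roll)).
In Python, from cell import state, viewer, workorder, arm gives the robot as it stands.
- The arm moves only by the tool drive_tool, never from a script. Its argument "deltas" is a list of rows, each a list of 3 entries, a list of its own where there are three numbers: the closure, from 0 (fully open) to 1 (shut), then the shift along the tool's x, y, z in cm, then the turn, a rotation vector about the tool's x, y, z in rad. A call has exactly 8 rows; each row shifts and turns the commanded pose from where the row before left it, along the tool's axes as they then stand; what a row does not reach is not made up. A row lasts 1/12 s, in which the tool goes at most 41.7 mm and 7.16 degrees, less where a joint would pass 70% of its speed; a pose out of reach is approached as far as the arm can. A call with a gripper value outside its range is refused whole. The fingers move at their own pace and stop on an object; "grip_force" is the grip in N (left out, the last holds). Time passes only in rows, so rows that do not move let the fingers close, or fill a call up. It gives the time, the measured TCP pose, the force, the opening and the grip force at its end, in the units of the state.
- state(): the state, without advancing time (a new reading comes with each control period).
- viewer.grab_frame(name): name is "side" or "top" or "wrist"; returns a dict with "color" (420x560x3 uint8, red, green, blue), "intrinsics" (3x3 intrinsics, pixels), "extrinsics" (4x4, takes a point from camera to world coordinates). Camera axes: x right, y up, looking along -z (the intrinsics and any distortion apply to the point x, -y, -z); pixel columns grow to the right and rows downward; lengths in m; the calibration is good to about 2 mm. A picture is of the moment at which its call begins. There is no depth.
- workorder.sign_off(): hands the job in; it is judged then, once.
The state is a dict: "time": time; "joint_positions": joint angles; "joint_velocities": joint speeds; "tau": joint torques, N m; "tcp_pos": TCP position; "eef_rot": TCP orientation; "wrist_force": force on the tool from outside, world axes, zero at the start; "ft_torque": the same for the moment, N m; "gripper_width": finger opening in m; "grip_force": force on a finger pad.
Only numpy, scipy, OpenCV 4.12 (cv2) and the standard library are available. Lean on these libraries where they do the work, as an engineer would, in place of code of your own. Each camera call takes 0.05 s, during which the arm holds its last target. There are 200 camera calls.

## Working session

There is one attempt and no reset: what is moved stays moved. The work goes in short steps, Python scripts to look and compute and a tool call to move; the robot and the scene stay as the last step left them, time stands still between calls to the robot, and variables do not carry over. Pictures are saved under pics/ and viewed, at most 10 in all, crops included, and the job is handed in when it is done.

Besides the shell and the picture viewer there is one more tool, called by a JSON object that holds its "method" and its "body", one argument or row to a line. drive_tool: Moves the arm, as the interface text tells. Its arguments: {"type":"object","properties":{"deltas":{"type":"array"},"grip_force":{"type":"number"}},"required":["deltas"]}

```bash
mkdir -p pics; cat > h.py <<'E'
import numpy as np, cv2
from cell import state, viewer, workorder, arm
def shot(n,f):
    d=viewer.grab_frame(n); cv2.imwrite('pics/'+f,d['color'][:,:,::-1]); np.savez('pics/'+f[:-4]+'.npz',**{k:np.array(d[k]) for k in('color','intrinsics','extrinsics')}); return d
def ray(d,u,v):
    K=np.array(d['intrinsics']);E=np.array(d['extrinsics'])
    r=np.linalg.inv(K)@[u,v,1]; r=E[:3,:3]@[r[0],-r[1],-r[2]]; return E[:3,3],r
def onz(d,u,v,z):
    o,r=ray(d,u,v); return o+r*(z-o[2])/r[2]
def proj(d,p):
    K=np.array(d['intrinsics']);E=np.array(d['extrinsics'])
    c=E[:3,:3].T@(np.array(p)-E[:3,3]); q=K@[c[0],-c[1],-c[2]]; return q[:2]/q[2]
E
python3 - <<'E'
from h import *
a=shot('top','t1.png');b=shot('side','s1.png')
print(state(),arm.grasp_offset); print(a['extrinsics'],b['extrinsics'],[k for k in a])
E
```

```text
{'time': 0.1, 'joint_positions': array([64.6877248 , 26.83082377, -0.66624064, 91.87482049,  0.34357777,
       61.38556949, -3.2238941 ]), 'joint_velocities': array([-0.04246297, -0.05040261,  0.12599937, -0.06307385, -0.03789397,
        0.04245336,  0.02945826]), 'tau': array([ 1.24120761e-03, -5.33524919e+01,  2.20226648e-02, -2.51967323e+01,
        1.16025264e-02,  4.31073553e-03, -2.21966206e-05]), 'tcp_pos': array([ 0.25215837, -0.59856629,  0.23044101]), 'eef_rot': array([-1.79910956e+02,  5.66616712e-03,  2.28479206e+01]), 'wrist_force': array([-0.31832977, -0.02107319,  0.41915211]), 'ft_torque': array([ 0.04788375, -0.02780866,  0.01980818]), 'grip_force': 0.0, 'gripper_width': 0.08540580456011537} 0.0187
[[-0.02760541  0.99333822 -0.1118799   0.47128579]
 [-0.99951822 -0.02584075  0.01719259 -0.05724184]
 [ 0.014187    0.11230061  0.993573    0.98092626]
 [ 0.          0.          0.          1.        ]] [[ 0.97355552  0.13728046 -0.18260265  0.42411331]
 [-0.2270536   0.49319232 -0.83976663 -0.78239976]
 [-0.02522533  0.85902003  0.51132013  0.58839159]
 [ 0.          0.          0.          1.        ]] ['color', 'intrinsics', 'extrinsics']
```

View pics/t1.png

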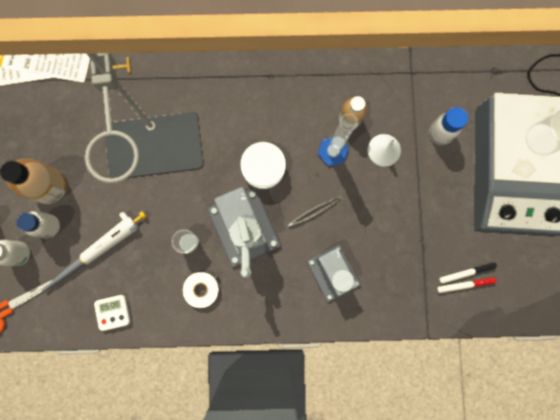

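View pics/s1.png

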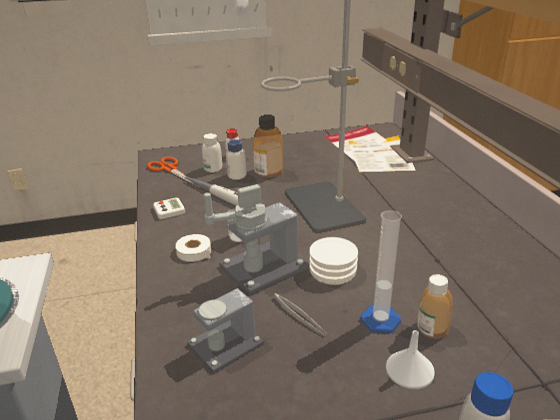

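The top view shows the large stop at about (243,228), its lever running toward the robot to about (246,270). The side view shows it at about (260,240), pin near (208,207) and wing head near (248,195). I'll enlarge both.

```bash
python3 - <<'E'
import cv2,numpy as np
a=cv2.imread('pics/t1.png')[180:290,190:300];b=cv2.imread('pics/s1.png')[170:290,190:310]
c=np.hstack([cv2.resize(a,(400,400),interpolation=3),cv2.resize(b,(400,400),interpolation=3)])
cv2.imwrite('pics/c1.png',c)
E
```

```text
(no output)
```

View pics/c1.png

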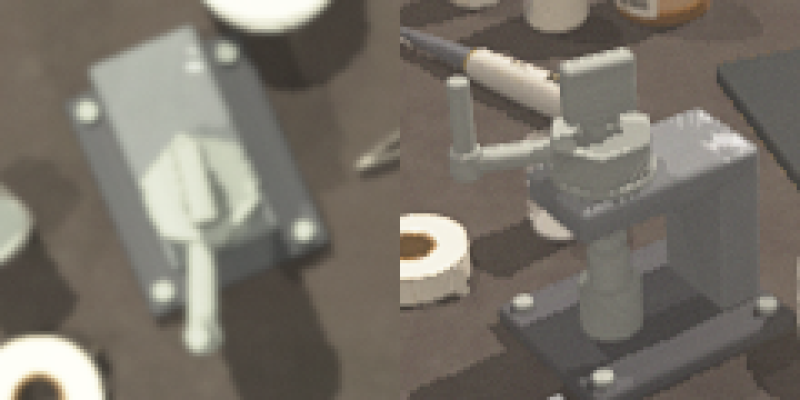

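The crop shows the pin top at about top (246,272) / side (208,194), and the head's top at about top (243.5,229) / side (249.5,187). The bar's length runs roughly along the column direction.

```bash
python3 - <<'E'
from h import *
a=np.load('pics/t1.npz');b=np.load('pics/s1.npz')
def tri(p,q):
    o,r=ray(a,*p);s,t=ray(b,*q); A=np.array([r,-t]).T; k=np.linalg.lstsq(A,s-o,rcond=None)[0]; return o+r*k[0],s+t*k[1]
S=lambda u,v:(190+u*.275,180+v*.275)
T=lambda u,v:(190+(u-400)*.3,170+v*.3)
print('pin',tri(S(200,335),T(459,80)),onz(a,*S(203,335),.179))
print('head',tri(S(193,180),T(600,55)))
print('bar ends',onz(a,*S(180,142),.181),onz(a,*S(205,222),.181))
for n,p in dict(b1=(87,110),b2=(227,52),b3=(302,230),b4=(163,292)).items(): print(n,onz(a,*S(*p),.014))
for n,p in dict(tape=(201,290),beaker=(186,242),petri=(263,165)).items(): print(n,onz(a,*p,.03))
s=state();print(proj(b,s['tcp_pos']))
E
```

```text
pin (array([ 0.4679021 , -0.01708027,  0.18118929]), array([ 0.46906055, -0.01715286,  0.18118075])) [ 0.46785408 -0.01836964  0.179     ]
head (array([ 0.54014558, -0.01541435,  0.1840518 ]), array([ 0.54239388, -0.01566574,  0.18423289]))
bar ends [ 0.55855007 -0.00948715  0.181     ] [ 0.52048979 -0.02048581  0.181     ]
b1 [0.59652391 0.05315965 0.014     ]
b2 [ 0.62799769 -0.02743935  0.014     ]
b3 [ 0.52474997 -0.06769818  0.014     ]
b4 [0.49187218 0.0116864  0.014     ]
tape [0.43416097 0.07923962 0.03      ]
beaker [0.53112172 0.10858675 0.03      ]
petri [ 0.68612606 -0.05113116  0.03      ]
[-53.06670592 612.06441993]
```

Pin to axis comes out 73 mm apart against the given 72, and the heights agree, so the estimate will do. I'm moving toward the +y side of the pin with the fingers shut.

{"method": "drive_tool", "body": {
  "deltas": [
    [1,[3.5,-2.2,0],[0,0,0]],
    [1,[3.5,-2.2,0],[0,0,0]],
    [1,[3.5,-2.2,0],[0,0,0]],
    [1,[3.5,-2.2,0],[0,0,0]],
    [1,[3.5,-2.2,0],[0,0,0]],
    [1,[3.5,-2.2,0],[0,0,0]],
    [1,[3.5,-2.2,0],[0,0,0]],
    [1,[3.5,-2.2,0],[0,0,0]]
  ],
  "grip_force": 40
}}

```text
time: 0.77
tcp_pos: [0.4426, -0.3262, 0.2311]
eef_rot: [-180.0, 0.0, 22.8]
wrist_force: [0.7, -0.4, -0.3]
gripper_width: -0.0001
grip_force: 0.0
```

```bash
cat >> h.py <<'E'
def plan(target,yaw,n,turn_first=False):
    s=state(); p=s['tcp_pos']; y0=s['eef_rot'][2]; D=np.array(target)-p; dy=(yaw-y0)
    for k in range(n):
        y=np.radians(y0+dy*k/n); d=D/n*100
        print(np.round([d[0]*np.cos(y)+d[1]*np.sin(y), d[0]*np.sin(y)-d[1]*np.cos(y), -d[2], np.radians(-dy/n)],2).tolist())
E
python3 - <<'E'
from h import *
plan([.465,.028,.231],112,14)
E
```

```text
[1.13, -2.27, 0.0, -0.11]
[1.37, -2.13, 0.0, -0.11]
[1.6, -1.96, 0.0, -0.11]
[1.81, -1.78, 0.0, -0.11]
[2.0, -1.56, 0.0, -0.11]
[2.16, -1.33, 0.0, -0.11]
[2.29, -1.08, 0.0, -0.11]
[2.4, -0.82, 0.0, -0.11]
[2.47, -0.55, 0.0, -0.11]
[2.52, -0.28, 0.0, -0.11]
[2.54, 0.01, 0.0, -0.11]
[2.52, 0.29, 0.0, -0.11]
[2.47, 0.57, 0.0, -0.11]
[2.39, 0.84, 0.0, -0.11]
```

{"method": "drive_tool", "body": {
  "deltas": [
    [1,[1.13,-2.27,0],[0,0,-0.11]],
    [1,[1.37,-2.13,0],[0,0,-0.11]],
    [1,[1.6,-1.96,0],[0,0,-0.11]],
    [1,[1.81,-1.78,0],[0,0,-0.11]],
    [1,[2.0,-1.56,0],[0,0,-0.11]],
    [1,[2.16,-1.33,0],[0,0,-0.11]],
    [1,[2.29,-1.08,0],[0,0,-0.11]],
    [1,[2.4,-0.82,0],[0,0,-0.11]]
  ]
}}

```text
time: 1.43
tcp_pos: [0.4554, -0.1246, 0.2311]
eef_rot: [-180.0, 0.0, 73.6]
wrist_force: [0.4, -0.3, 0.0]
gripper_width: 0.0001
grip_force: 0.0
```

{"method": "drive_tool", "body": {
  "deltas": [
    [1,[2.47,-0.55,0],[0,0,-0.11]],
    [1,[2.52,-0.28,0],[0,0,-0.11]],
    [1,[2.54,0,0],[0,0,-0.11]],
    [1,[2.52,0.29,0],[0,0,-0.11]],
    [1,[2.47,0.57,0],[0,0,-0.11]],
    [1,[2.39,0.84,0],[0,0,-0.11]],
    [1,[0,0,0],[0,0,0]],
    [1,[0,0,0],[0,0,0]]
  ]
}}

```text
time: 2.1
tcp_pos: [0.467, 0.027, 0.2311]
eef_rot: [-180.0, -0.0, 111.2]
wrist_force: [0.4, -1.5, 0.4]
gripper_width: 0.0005
grip_force: 0.0
```

```bash
python3 - <<'E'
from h import *
w=shot('wrist','w1.png'); s=state(); print(s['tcp_pos'],s['eef_rot'],s['joint_positions'])
print(proj(w,[.468,-.017,.179]),proj(w,[.541,-.0155,.181]),w['extrinsics'][:3,3])
E
```

```text
[0.46697883 0.02561401 0.23096994] [-1.79953071e+02  6.69835762e-03  1.11044379e+02] [ 23.03570025  12.42454518 -33.87545299 114.74186548   8.41365054
  55.22859309   6.00299153]
[251.08616574 284.93719275] [343.87667032 315.54220802] [0.43644328 0.10562015 0.37338737]
```

View pics/w1.png

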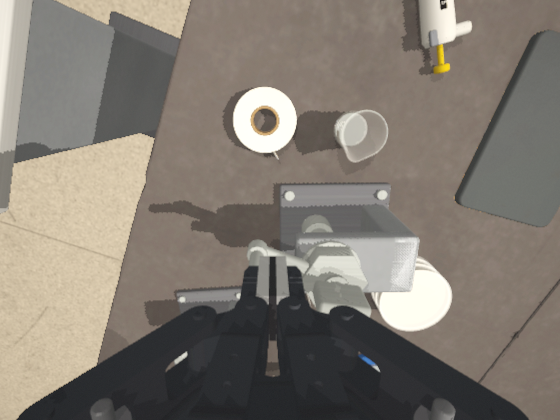

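The wrist view shows the lever's outer end at about (257,248), with the upright pin running down from it behind the shut fingertips at about (265,265). The spindle foot shows at (316,228).

```bash
python3 - <<'E'
from h import *
w=np.load('pics/w1.npz')
for p in ([.468,-.017,.122],[.468,-.017,.179],[.541,-.0155,.181],[.541,-.0155,.063]): print(proj(w,p))
print(onz(w,257,248,.125))
plan([.468,.026,.152],111,3)
E
```

```text
[255.09764213 249.37550093]
[251.08616574 284.93719275]
[343.87667032 315.54220802]
[320.40347406 245.71052733]
[ 0.46872584 -0.01366166  0.125     ]
[-0.0, 0.04, 2.63, 0.0]
[-0.0, 0.04, 2.63, 0.0]
[-0.0, 0.04, 2.63, 0.0]
```

{"method": "drive_tool", "body": {
  "deltas": [
    [1,[0,0,2.0],[0,0,0]],
    [1,[0,0,2.0],[0,0,0]],
    [1,[0,0,2.0],[0,0,0]],
    [1,[0,0,1.9],[0,0,0]],
    [1,[-0.5,0,0],[0,0,0]],
    [1,[-0.5,0,0],[0,0,0]],
    [1,[-0.5,0,0],[0,0,0]],
    [1,[-0.3,0,0],[0,0,0]]
  ]
}}

```text
time: 2.82
tcp_pos: [0.4749, 0.0076, 0.1534]
eef_rot: [179.9, 0.1, 111.0]
wrist_force: [0.1, -0.5, -0.2]
gripper_width: -0.0003
grip_force: 0.0
```

{"method": "drive_tool", "body": {
  "deltas": [
    [1,[-0.5,0,0],[0,0,0]],
    [1,[-0.5,0,0],[0,0,0]],
    [1,[-0.5,0,0],[0,0,0]],
    [1,[-0.5,0,0],[0,0,0]],
    [1,[-0.5,0,0],[0,0,0]],
    [1,[-0.5,0,0],[0,0,0]],
    [1,[-0.5,0,0],[0,0,0]],
    [1,[-0.5,0,0],[0,0,0]]
  ]
}}

```text
time: 3.48
tcp_pos: [0.4882, -0.0265, 0.1527]
eef_rot: [179.9, -0.1, 111.1]
wrist_force: [0.6, 7.1, 0.0]
gripper_width: -0.0002
grip_force: 2.5
```

{"method": "drive_tool", "body": {
  "deltas": [
    [1,[-0.4,0,0],[0,0,0]],
    [1,[-0.4,0,0],[0,0,0]],
    [1,[-0.4,0,0],[0,0,0]],
    [1,[-0.4,0,0],[0,0,0]],
    [1,[-0.4,0,0],[0,0,0]],
    [1,[0,0,0],[0,0,0]],
    [1,[0,0,0],[0,0,0]],
    [1,[0,0,0],[0,0,0]]
  ]
}}

```text
time: 4.15
tcp_pos: [0.4969, -0.0471, 0.153]
eef_rot: [179.8, 0.1, 111.1]
wrist_force: [5.0, 2.2, 1.4]
gripper_width: 0.0001
grip_force: 2.7
```

{"method": "drive_tool", "body": {
  "deltas": [
    [1,[0.6,0.3,0],[0,0,0]],
    [1,[0.6,0,0],[0,0,0]],
    [1,[0,0,-2.5],[0,0,0]],
    [1,[0,0,-3.0],[0,0,0]],
    [1,[0,0,-3.0],[0,0,0]],
    [1,[3,0,0],[0,0,0]],
    [1,[3,0,0],[0,0,0]],
    [1,[3,0,0],[0,0,0]]
  ]
}}

```text
time: 4.82
tcp_pos: [0.4598, 0.0499, 0.2374]
eef_rot: [-179.9, 0.0, 111.0]
wrist_force: [-0.3, 0.7, -0.3]
gripper_width: 0.0002
grip_force: 0.0
```

```bash
python3 - <<'E'
from h import *
a=shot('top','t2.png');b=shot('side','s2.png')
for d in (a,b): print(proj(d,[.541,-.0155,.170]),proj(d,[.484,-.06,.179]))
c=np.hstack([cv2.resize(a['color'][180:290,190:300],(400,400),interpolation=3),cv2.resize(b['color'][170:290,190:310],(400,400),interpolation=3)])
cv2.imwrite('pics/c2.png',c[:,:,::-1]); s=state(); print(s['tcp_pos'],s['eef_rot'],s['joint_positions'])
E
```

```text
[243.55404249 229.69421301] [270.08220377 261.90311045]
[249.63385947 193.83253582] [219.86344496 206.06627886]
[0.45843375 0.05377421 0.23728994] [-1.79887417e+02 -3.59663914e-02  1.11525373e+02] [ 21.75193735  11.650516   -36.13926249 114.92876917   8.23348905
  56.0102324    3.06562511]
```

View pics/c2.png

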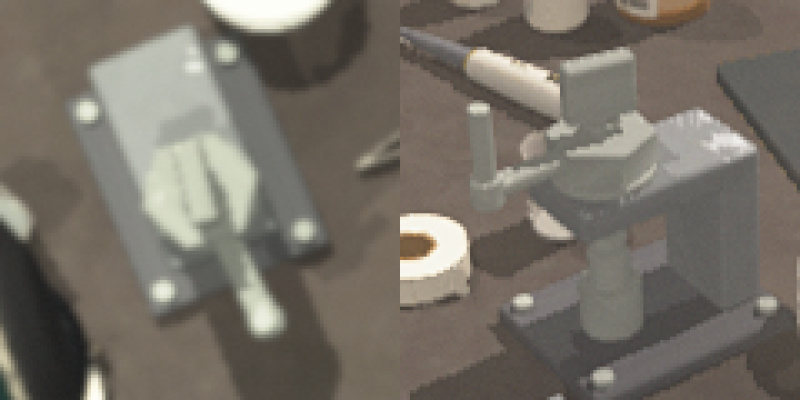

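The lever has swung CCW: pin top at about crop (264,320) in the top half, that is pixel (262.6,268), and at (480,107) in the side half. I'll work out the angle.

```bash
python3 - <<'E'
from h import *
a=np.load('pics/t2.npz')
C=np.array([.541,-.0155])
for uv in ((246,272),(262.6,268)):
    p=onz(a,*uv,.179)[:2]; d=p-C; print(p,np.hypot(*d),np.degrees(np.arctan2(d[1],d[0]))%360)
plan([.479,-.022,.237],128,4)
E
```

```text
[ 0.46805662 -0.01867082] 0.07301226730428749 182.48905410906883
[ 0.47403006 -0.04700859] 0.07401191971287467 205.1964468444523
[-1.95, -0.22, 0.01, -0.07]
[-1.93, -0.36, 0.01, -0.07]
[-1.9, -0.49, 0.01, -0.07]
[-1.86, -0.63, 0.01, -0.07]
```

```bash
python3 - <<'E'
from h import *
plan([.455,-.016,.237],125,4)
E
```

```text
[-1.59, -0.72, 0.01, -0.06]
[-1.55, -0.81, 0.01, -0.06]
[-1.5, -0.9, 0.01, -0.06]
[-1.44, -0.99, 0.01, -0.06]
```

{"method": "drive_tool", "body": {
  "deltas": [
    [1,[-1.59,-0.72,0],[0,0,-0.06]],
    [1,[-1.55,-0.81,0],[0,0,-0.06]],
    [1,[-1.5,-0.9,0],[0,0,-0.06]],
    [1,[-1.44,-1.0,0],[0,0,-0.06]],
    [1,[0,0,2.1],[0,0,0]],
    [1,[0,0,2.1],[0,0,0]],
    [1,[0,0,2.1],[0,0,0]],
    [1,[0,0,2.1],[0,0,0]]
  ]
}}

```text
time: 5.58
tcp_pos: [0.4564, -0.0214, 0.1521]
eef_rot: [-179.9, -0.0, 124.8]
wrist_force: [0.8, 1.2, 0.5]
gripper_width: 0.0003
grip_force: 0.0
```

{"method": "drive_tool", "body": {
  "deltas": [
    [1,[-0.4,0,0],[0,0,0]],
    [1,[-0.6,0,0],[0,0,0]],
    [1,[-0.6,0,0],[0,0,0]],
    [1,[-0.6,0,0],[0,0,0]],
    [1,[-0.6,0,0],[0,0,0]],
    [1,[-0.6,0,0],[0,0,0]],
    [1,[-0.6,0,0],[0,0,0]],
    [1,[-0.6,0,0],[0,0,0]]
  ]
}}

```text
time: 6.25
tcp_pos: [0.4826, -0.058, 0.1538]
eef_rot: [-179.9, -0.1, 124.8]
wrist_force: [-2.9, 5.3, -2.3]
gripper_width: 0.0003
grip_force: 3.1
```

{"method": "drive_tool", "body": {
  "deltas": [
    [1,[1.0,0,0],[0,0,0]],
    [1,[1.0,0,0],[0,0,0]],
    [1,[0,0,-3],[0,0,0]],
    [1,[0,0,-3],[0,0,0]],
    [1,[0,0,-3.5],[0,0,0]],
    [0.4,[0,0,0],[0,0,-0.12]],
    [0.4,[0,0,0],[0,0,-0.12]],
    [0.4,[0,0,0],[0,0,-0.12]]
  ]
}}

```text
time: 6.92
tcp_pos: [0.4726, -0.0411, 0.25]
eef_rot: [180.0, 0.2, 145.9]
wrist_force: [-1.0, 0.1, -0.9]
gripper_width: 0.0356
grip_force: 0.0
```

```bash
python3 - <<'E'
from h import *
plan([.541,-.0155,.246],196,8); s=state(); print(s['joint_positions'],s['gripper_width'],s['tcp_pos'],s['eef_rot'])
E
```

```text
[-0.53, 0.74, 0.05, -0.11]
[-0.61, 0.68, 0.05, -0.11]
[-0.68, 0.61, 0.05, -0.11]
[-0.74, 0.53, 0.05, -0.11]
[-0.79, 0.45, 0.05, -0.11]
[-0.84, 0.36, 0.05, -0.11]
[-0.87, 0.27, 0.05, -0.11]
[-0.9, 0.17, 0.05, -0.11]
[ 34.73491446  12.24459711 -37.91918294 112.68637313   9.00450914
  57.73856583  48.49620995] 0.03555829475808017 [ 0.47255674 -0.04107037  0.25002789] [179.98581673   0.21380947 145.85417286]
```

{"method": "drive_tool", "body": {
  "deltas": [
    [0.4,[-0.53,0.74,0],[0,0,-0.11]],
    [0.4,[-0.61,0.68,0],[0,0,-0.11]],
    [0.4,[-0.68,0.61,0],[0,0,-0.11]],
    [0.4,[-0.74,0.53,0],[0,0,-0.11]],
    [0.4,[-0.79,0.45,0],[0,0,-0.11]],
    [0.4,[-0.84,0.36,0],[0,0,-0.11]],
    [0.4,[-0.87,0.27,0],[0,0,-0.11]],
    [0.4,[-0.9,0.17,0],[0,0,-0.11]]
  ]
}}

```text
time: 7.58
tcp_pos: [0.5411, -0.0157, 0.2493]
eef_rot: [-179.9, 0.1, -163.8]
wrist_force: [-0.4, -0.1, 0.5]
gripper_width: 0.0512
grip_force: 0.0
```

```bash
python3 - <<'E'
from h import *
w=shot('wrist','w2.png');b=shot('side','s3.png');s=state(); print(s['tcp_pos'],s['eef_rot'],s['joint_positions'],s['gripper_width'])
print(proj(w,[.541,-.0155,.181]))
cv2.imwrite('pics/c3.png',np.hstack([cv2.resize(w['color'],(400,300)),cv2.resize(b['color'][190:290,220:320],(300,300),interpolation=3)])[:,:,::-1])
E
```

```text
[ 0.5415777  -0.01533036  0.24908528] [ 1.79992244e+02  1.11816516e-01 -1.64006684e+02] [ 34.86990347  22.06305058 -45.75316442 103.85577121  17.81499932
  61.43688195  88.58365497] 0.05112800613439417
[271.90608591 222.26657634]
```

View pics/c3.png

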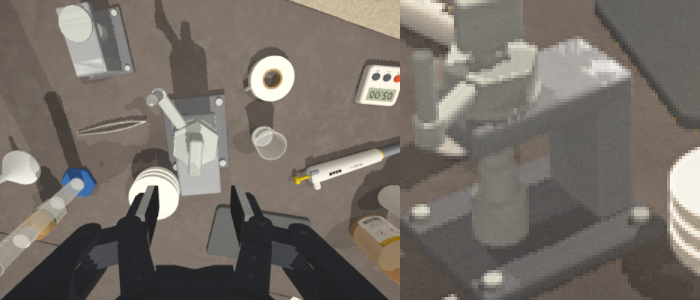

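The wing head, at about crop (195,150), sits between the open fingers in line with them. The lever is well swung off and the bystanders are untouched. Descending and gripping.

{"method": "drive_tool", "body": {
  "deltas": [
    [0.4,[0,0,2.4],[0,0,0]],
    [0.4,[0,0,2.4],[0,0,0]],
    [0.4,[0,0,2.4],[0,0,0]],
    [0.4,[0,0,2.4],[0,0,0]],
    [1,[0,0,0],[0,0,0]],
    [1,[0,0,0],[0,0,0]],
    [1,[0,0,0],[0,0,0]],
    [1,[0,0,0],[0,0,0]]
  ]
}}

```text
time: 8.35
tcp_pos: [0.5413, -0.0153, 0.154]
eef_rot: [180.0, 0.1, -164.1]
wrist_force: [-1.5, 4.5, 0.3]
gripper_width: 0.0134
grip_force: 40.3
```

```bash
python3 - <<'E'
from h import *
for i in range(2):
    s=state();print({k:np.round(s[k],4).tolist() for k in('time','tcp_pos','eef_rot','wrist_force','ft_torque','grip_force','gripper_width')})
    viewer.grab_frame('side')
E
```

```text
{'time': 8.35, 'tcp_pos': [0.5413, -0.0153, 0.154], 'eef_rot': [179.9757, 0.1335, -164.1232], 'wrist_force': [-1.4728, 4.4694, 0.3234], 'ft_torque': [0.8408, 0.2559, 0.0008], 'grip_force': 40.3168, 'gripper_width': 0.0134}
{'time': 8.4, 'tcp_pos': [0.5413, -0.0153, 0.154], 'eef_rot': [179.978, 0.1335, -164.117], 'wrist_force': [-2.9298, 4.5802, 2.7578], 'ft_torque': [0.835, 0.4799, 0.0246], 'grip_force': 40.4971, 'gripper_width': 0.0132}
```

{"method": "drive_tool", "body": {
  "deltas": [
    [1,[0,0,0],[0,0,0.1]],
    [1,[0,0,0],[0,0,0.1]],
    [1,[0,0,0],[0,0,0.1]],
    [1,[0,0,0],[0,0,0.1]],
    [1,[0,0,0],[0,0,0.1]],
    [1,[0,0,0],[0,0,0]],
    [1,[0,0,0],[0,0,0]],
    [1,[0,0,0],[0,0,0]]
  ]
}}

```text
time: 9.12
tcp_pos: [0.5413, -0.0153, 0.154]
eef_rot: [179.9, 0.1, 167.4]
wrist_force: [-3.2, 4.0, 6.4]
gripper_width: 0.0133
grip_force: 41.2
```

```bash
cat >> h.py <<'E'
def rd(f=None):
    T=[];F=[]
    for i in range(6):
        s=state();T.append(s['ft_torque']);F.append(s['wrist_force']); d=viewer.grab_frame('side')
    if f: cv2.imwrite('pics/'+f,d['color'][:,:,::-1])
    print(np.round(s['eef_rot'],2),np.round(s['tcp_pos'],4),'T',np.round(np.mean(T,0),3),np.round(np.std(T,0),3),'F',np.round(np.mean(F,0),2),s['grip_force'],s['gripper_width'])
E
python3 - <<'E'
from h import *
rd('g1.png')
E
```

```text
[1.7994e+02 9.0000e-02 1.6735e+02] [ 0.5413 -0.0154  0.154 ] T [ 0.939  0.723 -0.069] [0.041 0.037 0.022] F [-3.4   4.57  6.51] 41.24357342720032 0.013413339102931526
```

```bash
python3 - <<'E'
from h import *
b=np.load('pics/s1.npz')
for z in (.09,.07,.066,.062,.058,.02): print(z,proj(b,[.541,-.0155,z]).round(1), proj(b,[.541,-.0155,z])-proj(b,[.552,-.0155,z]))
A=cv2.imread('pics/s1.png',0).astype(int);G=cv2.imread('pics/g1.png',0).astype(int)
for r in range(235,275): print(r,A[r,245:263:1].tolist(),'|',(G-A)[r,245:263:1].tolist())
E
```

```text
0.09 [252.  232.6] [-5.94168712  0.87035979]
0.07 [252.6 241.7] [-5.87530746  0.88052912]
0.066 [252.7 243.5] [-5.86220905  0.8824845 ]
0.062 [252.8 245.3] [-5.84916891  0.88441438]
0.058 [252.9 247.1] [-5.83618663  0.88631904]
0.02 [253.9 263.7] [-5.71566907  0.90320651]
235 [113, 114, 108, 102, 100, 98, 97, 97, 98, 96, 98, 95, 95, 94, 92, 96, 95, 92] | [-2, 3, 2, 2, 3, 5, 5, 3, 5, 7, 2, 4, 6, 4, 5, 1, 4, 2]
236 [97, 102, 97, 99, 99, 99, 98, 97, 94, 94, 96, 91, 96, 92, 95, 94, 93, 92] | [7, 1, 3, 5, 2, 5, 6, 6, 8, 3, 1, 8, 1, 7, 3, 3, 7, 5]
237 [98, 96, 98, 97, 96, 96, 95, 96, 93, 93, 95, 93, 94, 91, 98, 100, 99, 98] | [2, 7, 3, 4, 5, 7, 4, 3, 5, 6, 3, 4, 3, 4, -1, 4, 6, 7]
238 [96, 95, 97, 96, 96, 94, 95, 97, 93, 92, 94, 96, 95, 91, 94, 103, 104, 101] | [7, 4, 4, 3, 7, 4, 1, 1, 5, 5, 1, 3, 0, 3, 6, 7, 3, 6]
239 [96, 95, 95, 93, 96, 94, 95, 92, 88, 101, 103, 109, 103, 91, 95, 105, 104, 104] | [3, 2, 5, 4, 1, 5, 3, 4, 7, 2, 2, 4, 6, 3, 4, 2, 5, 2]
240 [96, 93, 94, 91, 96, 94, 99, 96, 105, 106, 109, 112, 111, 91, 95, 100, 105, 104] | [4, 6, 7, 6, 2, 2, 4, 6, 3, 4, 6, 7, 5, 6, 1, 6, 5,
[... 4371 characters left out ...]
, 4, 8, 2]
270 [83, 95, 110, 114, 116, 114, 116, 116, 115, 116, 115, 115, 116, 110, 93, 75, 69, 71] | [3, 6, 4, 4, 6, 8, 5, 3, 6, 5, 7, 4, 3, 5, 6, 3, 5, 2]
271 [83, 85, 92, 96, 97, 110, 110, 110, 108, 107, 101, 98, 94, 89, 73, 68, 67, 68] | [1, 5, 5, 6, 4, 2, 2, 3, 9, 5, 4, 6, 3, 5, 3, 2, 5, 6]
272 [81, 84, 78, 81, 75, 85, 84, 87, 88, 86, 82, 77, 72, 68, 69, 70, 69, 70] | [4, -1, 6, 4, 0, 5, 5, 3, 0, 0, 1, 3, 4, 3, 4, 3, 6, 4]
273 [84, 84, 85, 79, 67, 68, 68, 68, 65, 70, 67, 68, 69, 70, 71, 71, 71, 71] | [2, 2, 2, 5, 3, 2, 3, 4, 5, 1, 3, 5, 4, 5, 4, 3, 3, 1]
274 [84, 85, 85, 83, 77, 68, 69, 72, 74, 70, 67, 71, 71, 69, 71, 68, 68, 71] | [2, 2, 2, 0, 2, 5, 5, -1, 0, 3, 6, 2, 2, 2, 0, 4, 3, 4]
```

{"method": "drive_tool", "body": {
  "deltas": [
    [1,[0,0,0],[0,0,0.1]],
    [1,[0,0,0],[0,0,0.1]],
    [1,[0,0,0],[0,0,0.1]],
    [1,[0,0,0],[0,0,0.1]],
    [1,[0,0,0],[0,0,0]],
    [1,[0,0,0],[0,0,0]],
    [1,[0,0,0],[0,0,0]],
    [1,[0,0,0],[0,0,0]]
  ]
}}

```text
time: 10.08
tcp_pos: [0.5413, -0.0154, 0.154]
eef_rot: [179.9, 0.1, 144.4]
wrist_force: [-2.7, 4.5, 7.0]
gripper_width: 0.0134
grip_force: 41.2
```

```bash
sed -i 's/range(6)/range(8)/' h.py; python3 - <<'E'
from h import *
rd('g2.png'); a=state()
A=cv2.imread('pics/s3.png',0).astype(float) if 0 else np.load('pics/s3.npz')['color'].mean(2)
G=cv2.imread('pics/g2.png').astype(float).mean(2)
d=G-A; d-=np.median(d[200:280,240:300]); 
m=cv2.blur(d,(3,3)); ys,xs=np.where(abs(m[215:280,235:290])>6); print(len(ys), [(y+215,x+235,round(m[y+215,x+235])) for y,x in list(zip(ys,xs))[:40]])
E
```

```text
[1.7991e+02 5.0000e-02 1.4444e+02] [ 0.5413 -0.0155  0.154 ] T [ 0.865  0.774 -0.061] [0.016 0.024 0.043] F [-3.23  4.49  6.43] 41.19482159614563 0.01336346655117666
205 [(np.int64(215), np.int64(241), -9), (np.int64(215), np.int64(242), -27), (np.int64(215), np.int64(243), -43), (np.int64(215), np.int64(244), -50), (np.int64(215), np.int64(245), -51), (np.int64(215), np.int64(246), -59), (np.int64(215), np.int64(247), -61), (np.int64(215), np.int64(248), -62), (np.int64(215), np.int64(249), -56), (np.int64(215), np.int64(250), -50), (np.int64(215), np.int64(251), -40), (np.int64(215), np.int64(252), -27), (np.int64(215), np.int64(253), -21), (np.int64(215), np.int64(254), -13), (np.int64(215), np.int64(255), -9), (np.int64(215), np.int64(256), -8), (np.int64(215), np.int64(257), -10), (np.int64(215), np.int64(258), -10), (np.int64(215), np.int64(259), -7), (np.int64(215), np.int64(277), -6), (np.int64(215), np.int64(278), -9), (np.int64(215), np.int64(279), -10), (np.int64(215), np.int64(280), -11), (np.int64(215), np.int64(281), -11), (np.int64(215), np.int64(282), -14), (np.int64(215), np.int64(283), -17), (np.int64(215), np.int64(284), -22), (np.int64(215), np.int64(285), -23), (np.int64(215), np.int64(286), -21), (np.int64(215), np.int64(287), -18), (np.int64(215), np.int64(288), -16), (np.int64(215), np.int64(289), -15), (np.int64(216), np.int64(240), -11), (np.int64(216), np.int64(241), -17), (np.int64(216), np.int64(242), -25), (np.int64(216), np.int64(243), -34), (np.int64(216), np.int64(244), -44), (np.int64(216), np.int64(245), -50), (np.int64(216), np.int64(246), -56), (np.int64(216), np.int64(247), -49)]
```

```bash
python3 - <<'E'
from h import *
o=[]
for f in ('s1','g2'):
    g=cv2.imread(f'pics/{f}.png')[222:276,232:282].astype(float).mean(2)
    g=np.clip((g-60)*255/90,0,255).astype(np.uint8); o.append(cv2.resize(g,(400,432),interpolation=0))
cv2.imwrite('pics/c4.png',np.hstack(o))
E
```

```text
(no output)
```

View pics/c4.png

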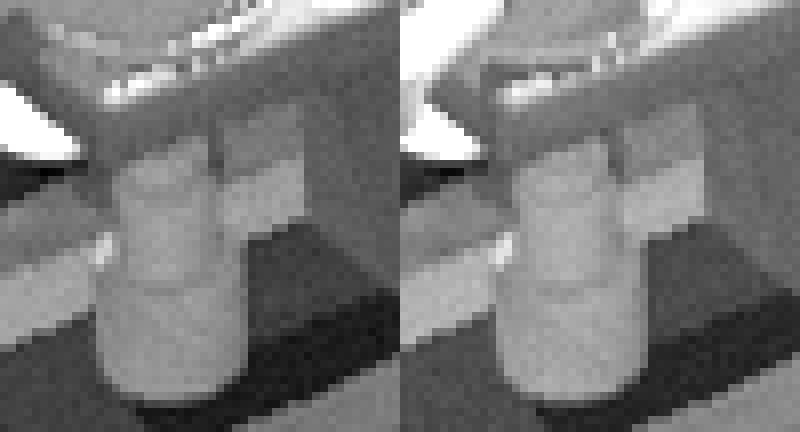

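The crop shows the foot's lower lip as an arc near rows 243 to 246, columns 247 to 258, above the button, with the button's housing edge near row 257. I'll follow the mean profile there.

```bash
cat >> h.py <<'E'
def prof(*fs):
    for f in fs:
        g=cv2.imread(f'pics/{f}.png').astype(float).mean(2); v=g[236:262,249:255].mean(1); print(f,(v-g[258:266,247:258].mean()).round(1).tolist())
E
python3 -c "
from h import *
prof('s1','s2','s3','g1','g2')"
```

```text
s1 [-14.9, -17.1, -17.5, -17.7, -13.2, -7.4, 1.8, 3.4, 3.1, -0.7, -2.6, 0.2, 2.9, 3.2, 4.6, 4.1, 3.6, 3.2, 2.9, 4.4, 3.6, -1.1, -4.1, 0.2, 1.3, 0.9]
s2 [-15.2, -17.0, -18.4, -18.7, -15.4, -7.2, 1.1, 4.1, 2.3, -1.1, -2.2, 0.4, 3.2, 3.8, 3.2, 5.1, 4.2, 3.6, 3.9, 3.9, 4.5, -2.0, -4.9, 0.1, 1.8, 1.5]
s3 [-15.1, -17.2, -18.6, -19.1, -15.2, -8.1, 1.5, 3.7, 2.5, -0.5, -2.3, -0.3, 2.6, 4.0, 3.6, 3.7, 3.9, 3.4, 4.2, 3.6, 4.3, -1.2, -4.9, -1.1, 3.0, 0.4]
g1 [-14.9, -16.7, -18.5, -18.6, -14.0, -7.2, -2.7, 2.8, 3.2, 1.9, -2.1, -0.6, 3.5, 4.8, 2.8, 4.3, 3.3, 3.8, 4.4, 4.4, 3.2, -1.4, -4.4, -0.4, 1.9, 1.1]
g2 [-14.7, -15.9, -18.6, -20.4, -15.0, -4.2, -2.5, -1.5, 2.3, 3.6, 0.6, 0.0, 4.2, 4.0, 4.3, 3.3, 3.1, 4.1, 3.5, 3.0, 4.1, -1.7, -4.4, -1.5, 2.8, 1.8]
```

{"method": "drive_tool", "body": {
  "deltas": [
    [1,[0,0,0],[0,0,0.1]],
    [1,[0,0,0],[0,0,0.1]],
    [1,[0,0,0],[0,0,0.1]],
    [1,[0,0,0],[0,0,0]],
    [1,[0,0,0],[0,0,0]],
    [1,[0,0,0],[0,0,0]],
    [1,[0,0,0],[0,0,0]],
    [1,[0,0,0],[0,0,0]]
  ]
}}

```text
time: 11.15
tcp_pos: [0.5413, -0.0155, 0.154]
eef_rot: [179.9, 0.0, 127.2]
wrist_force: [-3.6, 4.5, 6.5]
gripper_width: 0.0134
grip_force: 41.2
```

```bash
sed -i 's/range(8)/range(16)/' h.py; python3 -c "
from h import *
rd('g3.png'); prof('g3')"
```

```text
[1.7991e+02 2.0000e-02 1.2725e+02] [ 0.5412 -0.0155  0.154 ] T [ 0.817  0.79  -0.061] [0.035 0.031 0.017] F [-3.41  4.22  6.6 ] 41.193398237228394 0.013403472942753663
g3 [-15.2, -17.1, -18.5, -19.4, -14.6, -4.5, -0.4, -3.3, 1.0, 4.8, 2.3, 2.8, 2.1, 4.1, 3.1, 4.8, 3.6, 3.5, 4.1, 3.1, 3.9, -0.7, -4.2, 0.1, 1.6, 1.5]
```

{"method": "drive_tool", "body": {
  "deltas": [
    [1,[0,0,0],[0,0,0.1]],
    [1,[0,0,0],[0,0,0.1]],
    [1,[0,0,0],[0,0,0.05]],
    [1,[0,0,0],[0,0,0]],
    [1,[0,0,0],[0,0,0]],
    [1,[0,0,0],[0,0,0]],
    [1,[0,0,0],[0,0,0]],
    [1,[0,0,0],[0,0,0]]
  ]
}}

```text
time: 12.62
tcp_pos: [0.5412, -0.0155, 0.154]
eef_rot: [179.9, -0.0, 112.9]
wrist_force: [-4.3, 4.1, 6.2]
gripper_width: 0.013
grip_force: 41.2
```

```bash
python3 -c "
from h import *
rd('g4.png'); prof('g4')"
```

```text
[ 1.7991e+02 -1.0000e-02  1.1293e+02] [ 0.5412 -0.0155  0.154 ] T [ 0.808  0.834 -0.071] [0.03  0.025 0.026] F [-3.46  4.38  6.6 ] 41.19642376899719 0.013301515116982717
g4 [-16.4, -16.6, -19.8, -19.5, -14.7, -4.5, -0.6, -3.2, -0.1, 2.4, 2.8, -0.9, 1.4, 3.7, 3.8, 3.9, 3.6, 3.6, 3.3, 4.3, 3.3, -2.2, -4.5, -1.1, 1.7, 1.6]
```

{"method": "drive_tool", "body": {
  "deltas": [
    [1,[0,0,0],[0,0,0.1]],
    [1,[0,0,0],[0,0,0.1]],
    [1,[0,0,0],[0,0,0]],
    [1,[0,0,0],[0,0,0]],
    [1,[0,0,0],[0,0,0]],
    [1,[0,0,0],[0,0,0]],
    [1,[0,0,0],[0,0,0]],
    [1,[0,0,0],[0,0,0]]
  ]
}}

```text
time: 14.08
tcp_pos: [0.5412, -0.0155, 0.154]
eef_rot: [179.9, -0.0, 101.5]
wrist_force: [-3.3, 5.7, 5.8]
gripper_width: 0.0132
grip_force: 41.2
```

```bash
python3 -c "
from h import *
rd('g5.png'); prof('g5')"
```

```text
[ 1.7993e+02 -3.0000e-02  1.0148e+02] [ 0.5412 -0.0155  0.154 ] T [ 0.811  0.873 -0.036] [0.023 0.026 0.026] F [-3.36  4.46  6.74] 41.22747480869293 0.013329633764845465
g5 [-15.8, -17.1, -18.0, -19.6, -15.3, -4.3, 1.3, -1.3, -4.0, 2.2, 3.5, 1.2, 2.3, 3.3, 3.3, 3.0, 3.8, 4.1, 2.8, 4.1, 4.0, -0.6, -4.8, -0.0, 2.6, 1.0]
```

```bash
cat >> h.py <<'E'
def rd(f,n=8):
    T=[];t7=[];I=0
    for i in range(n):
        s=state();T.append(s['ft_torque'][2]);t7.append(s['tau'][6]); I=I+viewer.grab_frame('side')['color'].astype(float)/n
    np.save('pics/'+f+'.npy',I)
    print(s['time'],np.round(s['eef_rot'],2),'T',np.round([np.mean(T),np.std(T)],3),'t7',np.mean(t7),np.std(t7))
    g=I.mean(2); v=g[236:262,249:255].mean(1); print((v-g[258:266,247:258].mean()).round(1).tolist())
E
python3 -c "
from h import *
rd('a5')"
```

```text
15.2333 [ 1.7992e+02 -3.0000e-02  1.0148e+02] T [-0.046  0.026] t7 0.04482106291106902 8.193139696027003e-06
[-15.4, -17.4, -18.7, -19.5, -14.7, -4.3, 0.3, -1.5, -2.9, 1.3, 2.9, 0.5, 2.6, 4.1, 3.9, 3.9, 3.6, 4.1, 3.5, 3.7, 3.8, -0.9, -4.4, 0.0, 2.0, 1.1]
```

{"method": "drive_tool", "body": {
  "deltas": [
    [1,[0,0,0],[0,0,0.1]],
    [1,[0,0,0],[0,0,0.1]],
    [1,[0,0,0],[0,0,0]],
    [1,[0,0,0],[0,0,0]],
    [1,[0,0,0],[0,0,0]],
    [1,[0,0,0],[0,0,0]],
    [1,[0,0,0],[0,0,0]],
    [1,[0,0,0],[0,0,0]]
  ]
}}

```text
time: 15.95
tcp_pos: [0.5411, -0.0155, 0.154]
eef_rot: [179.9, -0.0, 90.0]
wrist_force: [-3.5, 4.1, 7.2]
gripper_width: 0.0134
grip_force: 41.2
```

```bash
python3 -c "
from h import *
rd('a6')"
```

```text
16.3 [ 1.7994e+02 -5.0000e-02  9.0020e+01] T [-0.033  0.037] t7 0.033427725720684975 0.0002445405109009979
[-15.6, -17.2, -18.7, -19.9, -14.4, -3.8, 0.3, -1.1, -3.6, 1.0, 3.9, 2.5, 1.5, 2.7, 3.4, 3.6, 3.8, 3.6, 3.9, 3.5, 3.3, -1.2, -4.3, -0.1, 1.7, 1.1]
```

```bash
cat >> h.py <<'E'
def L(f):
    g=np.load(f'pics/{f}.npy').mean(2) if f[0]=='a' else cv2.imread(f'pics/{f}.png').astype(float).mean(2)
    return g-g[258:266,247:258].mean()
def cols(*S):
    for fs in S:
        g=np.mean([L(f) for f in fs.split('+')],0)
        for c in (246,247,248,256,257,258): print(fs,c,g[238:254,c].round().astype(int).tolist())
E
python3 -c "
from h import *
cols('s1+s2+s3','g1+g2','g3','g4','a5','a6')"
```

```text
s1+s2+s3 246 [-18, -17, -19, -17, -19, -18, -9, -4, -6, -10, -13, -13, -7, 1, 0, 0]
s1+s2+s3 247 [-17, -18, -19, -20, -18, -7, -3, -3, 1, 0, -2, -3, -5, -4, -4, -4]
s1+s2+s3 248 [-18, -20, -20, -20, -7, 0, -3, -4, -2, 1, 1, 0, -1, -1, 0, 0]
s1+s2+s3 256 [-17, -6, -1, -3, -6, -5, -4, -2, 1, 2, 0, 2, 0, 1, 1, 1]
s1+s2+s3 257 [-18, -9, -2, -4, -10, -10, -6, -3, -3, -2, -3, -4, -3, -3, -4, -3]
s1+s2+s3 258 [-23, -22, -20, -22, -27, -21, -9, -4, -5, -5, -5, -6, -5, -6, -6, -6]
g1+g2 246 [-17, -19, -19, -19, -20, -17, -8, -5, -5, -10, -14, -14, -7, 0, 2, 4]
g1+g2 247 [-16, -17, -17, -21, -18, -7, -2, -5, 1, -1, -2, -3, -2, -3, -4, -4]
g1+g2 248 [-18, -19, -20, -24, -10, 2, 0, -1, -3, 2, 1, 0, 0, 0, 1, -1]
g1+g2 256 [-18, -7, 1, 1, -2, -4, -5, -4, 2, 1, 1, 1, 1, 0, 2, -1]
g1+g2 257 [-25, -14, -5, -4, -7, -8, -7, -4, -2, -2, -2, -4, -3, -1, -4, -4]
g1+g2 258 [-22, -23, -21, -22, -28, -21, -10, -3, -4, -6, -5, -7, -5, -8, -7, -6]
g3 246 [-17, -17, -20, -18, -20, -19, -18, -8, -5, -11, -17, -12, -9, -3, 3, 2]
g3 247 [-17, -17, -20, -23, -17, -6, -3, -4, -2, -2, -3, -2, -1, -4, -4, -2]
g3 248 [
[... 927 characters left out ...]
-1, -3, -2, -1, 0, 0, 0, 0]
a5 256 [-23, -24, -9, -2, -1, -1, -2, -4, -3, 0, 1, 1, 1, 0, 1, 0]
a5 257 [-25, -24, -18, -8, -3, -3, -4, -8, -5, -2, -2, -3, -2, -2, -2, -3]
a5 258 [-23, -21, -22, -26, -26, -23, -21, -9, -4, -5, -5, -6, -6, -6, -6, -6]
a6 246 [-18, -19, -19, -19, -19, -18, -16, -10, -5, -10, -13, -13, -9, 0, 2, 4]
a6 247 [-16, -18, -19, -21, -18, -8, 0, -2, -4, -1, -1, -4, -3, -5, -4, -5]
a6 248 [-18, -20, -20, -23, -12, -3, -1, 0, 0, -3, 0, 0, 0, -1, -1, -2]
a6 256 [-24, -26, -11, -2, -1, -1, -2, -3, -4, -2, 0, 1, 0, 1, 1, 0]
a6 257 [-24, -24, -20, -10, -3, -2, -5, -8, -8, -3, -1, -2, -3, -3, -2, -3]
a6 258 [-23, -22, -21, -25, -25, -23, -19, -9, -4, -6, -5, -6, -6, -6, -7, -6]
```

{"method": "drive_tool", "body": {
  "deltas": [
    [1,[0,0,0],[0,0,0.01]],
    [1,[0,0,0],[0,0,0.01]],
    [1,[0,0,0],[0,0,0.01]],
    [1,[0,0,0],[0,0,0.01]],
    [1,[0,0,0],[0,0,0.01]],
    [1,[0,0,0],[0,0,0.01]],
    [1,[0,0,0],[0,0,0.01]],
    [1,[0,0,0],[0,0,0.01]]
  ]
}}

```text
time: 17.02
tcp_pos: [0.5411, -0.0155, 0.154]
eef_rot: [179.9, -0.0, 85.4]
wrist_force: [-2.2, 4.0, 6.7]
gripper_width: 0.0132
grip_force: 41.1
```

```bash
python3 -c "
from h import *
s=state();print(s['tau'][6],s['joint_velocities'][6],s['eef_rot'])"
```

```text
-0.011474609782453626 -6.049228697245929 [ 1.79946558e+02 -4.29594673e-02  8.54412292e+01]
```

{"method": "drive_tool", "body": {
  "deltas": [
    [1,[0,0,0],[0,0,0.008]],
    [1,[0,0,0],[0,0,0.008]],
    [1,[0,0,0],[0,0,0.008]],
    [1,[0,0,0],[0,0,0.008]],
    [1,[0,0,0],[0,0,0.008]],
    [1,[0,0,0],[0,0,0.008]],
    [1,[0,0,0],[0,0,0.008]],
    [1,[0,0,0],[0,0,0.008]]
  ]
}}

```text
time: 17.68
tcp_pos: [0.5411, -0.0155, 0.154]
eef_rot: [180.0, -0.0, 81.8]
wrist_force: [-2.9, 4.2, 7.3]
gripper_width: 0.0131
grip_force: 41.2
```

```bash
python3 -c "
from h import *
s=state();print(s['tau'][6],s['joint_velocities'][6],s['eef_rot'],s['ft_torque'])
rd('a7',10); cols('a7')"
```

```text
-0.03743248642422259 -4.880343423454981 [ 1.79950826e+02 -4.77044959e-02  8.17832748e+01] [0.83103411 0.9907659  0.18054367]
18.1333 [ 1.7995e+02 -5.0000e-02  8.1780e+01] T [0.055 0.045] t7 -0.052241392666473985 0.020890520674631277
[-15.3, -17.3, -18.6, -19.5, -14.6, -4.3, 0.6, 0.4, -2.9, -0.4, 3.4, 3.1, -0.3, 1.7, 4.3, 3.6, 3.7, 3.9, 3.7, 3.6, 3.5, -1.3, -4.6, -0.2, 2.0, 1.3]
a7 246 [-18, -19, -20, -18, -21, -19, -15, -15, -10, -11, -14, -13, -8, -1, 1, 4]
a7 247 [-17, -19, -19, -21, -19, -7, -1, -2, -3, -1, -2, -3, -2, -5, -5, -5]
a7 248 [-18, -20, -20, -22, -11, -3, -2, -1, 0, -2, -1, 1, -1, -1, -1, -1]
a7 256 [-23, -25, -16, -6, -1, -2, -1, -4, -4, -5, -1, 2, 0, 1, 1, 1]
a7 257 [-25, -24, -21, -15, -6, -2, -4, -8, -8, -2, -2, -3, -2, -3, -3, -3]
a7 258 [-23, -21, -22, -26, -24, -22, -20, -21, -13, -5, -5, -5, -5, -6, -6, -7]
```

{"method": "drive_tool", "body": {
  "deltas": [
    [1,[0,0,0],[0,0,-0.03]],
    [1,[0,0,0],[0,0,-0.03]],
    [1,[0,0,0],[0,0,-0.03]],
    [1,[0,0,0],[0,0,-0.03]],
    [1,[0,0,0],[0,0,-0.03]],
    [1,[0,0,0],[0,0,-0.03]],
    [1,[0,0,0],[0,0,-0.03]],
    [1,[0,0,0],[0,0,-0.03]]
  ]
}}

```text
time: 18.85
tcp_pos: [0.5411, -0.0155, 0.154]
eef_rot: [179.9, -0.0, 95.6]
wrist_force: [-3.4, 4.3, 7.0]
gripper_width: 0.0134
grip_force: 41.3
```

```bash
cat >> h.py <<'E'
def tq(n=3):
    for i in range(n):
        s=state();print(round(s['time'],2),'t7',s['tau'][6].round(4),'v',s['joint_velocities'][6].round(2),'yaw',s['eef_rot'][2].round(2),'Tz',s['ft_torque'][2].round(3)); viewer.grab_frame('side')
E
python3 -c "
from h import *
tq(2)
rd('a8',2); cols('a8')"
```

```text
18.85 t7 -0.285 v 18.34 yaw 95.6 Tz -0.035
18.9 t7 -0.0333 v -3.09 yaw 95.7 Tz 0.101
19.0 [ 1.7993e+02 -4.0000e-02  9.5560e+01] T [0.085 0.002] t7 0.00017233542166650295 0.06469105021096766
[-15.9, -17.4, -18.6, -19.9, -14.1, -3.4, 0.8, -1.6, -3.1, 0.5, 3.7, 2.2, 1.5, 2.2, 3.5, 4.2, 3.5, 3.4, 3.0, 3.7, 3.5, -1.1, -4.3, -0.5, 1.2, 0.8]
a8 246 [-19, -20, -18, -20, -20, -18, -17, -10, -7, -8, -13, -14, -7, 1, 2, 5]
a8 247 [-18, -16, -19, -23, -18, -7, -1, -2, -4, 0, -3, -4, -5, -4, -4, -6]
a8 248 [-17, -21, -21, -23, -14, -3, -1, 1, 0, -3, -2, 1, 0, 1, 0, -1]
a8 256 [-25, -24, -10, -3, -2, -1, -5, 2, 0, -2, 2, 1, 0, 0, 0, 1]
a8 257 [-25, -26, -19, -10, -3, -3, -8, 29, 19, -7, -4, -3, -4, -1, -1, -3]
a8 258 [-23, -23, -23, -26, -27, -22, -20, -9, -6, -5, -5, -4, -6, -7, -9, -6]
```

{"method": "drive_tool", "body": {
  "deltas": [
    [1,[0,0,0],[0,0,-0.03]],
    [1,[0,0,0],[0,0,-0.03]],
    [1,[0,0,0],[0,0,-0.03]],
    [1,[0,0,0],[0,0,-0.03]],
    [1,[0,0,0],[0,0,-0.03]],
    [1,[0,0,0],[0,0,0]],
    [1,[0,0,0],[0,0,0]],
    [1,[0,0,0],[0,0,0]]
  ]
}}

```text
time: 19.72
tcp_pos: [0.5412, -0.0155, 0.154]
eef_rot: [179.9, -0.0, 104.1]
wrist_force: [-3.2, 4.9, 6.9]
gripper_width: 0.013
grip_force: 41.2
```

```bash
python3 -c "
from h import *
rd('a9',3)"
```

```text
19.8167 [ 1.7992e+02 -2.0000e-02  1.0414e+02] T [0.115 0.015] t7 -0.10096786776557565 0.0004920866217116739
[-15.2, -18.2, -18.4, -19.9, -14.5, -4.8, 0.2, -2.0, -2.9, 1.9, 3.7, 0.7, 2.5, 4.7, 3.0, 3.9, 3.3, 3.5, 3.7, 3.8, 3.3, -1.3, -4.8, -0.1, 1.9, 1.4]
```

{"method": "drive_tool", "body": {
  "deltas": [
    [1,[0,0,0],[0,0,-0.03]],
    [1,[0,0,0],[0,0,-0.03]],
    [1,[0,0,0],[0,0,-0.03]],
    [1,[0,0,0],[0,0,-0.03]],
    [1,[0,0,0],[0,0,-0.03]],
    [1,[0,0,0],[0,0,0]],
    [1,[0,0,0],[0,0,0]],
    [1,[0,0,0],[0,0,0]]
  ]
}}

```text
time: 20.53
tcp_pos: [0.5412, -0.0155, 0.154]
eef_rot: [179.9, -0.0, 112.7]
wrist_force: [-3.0, 4.2, 6.9]
gripper_width: 0.0137
grip_force: 41.2
```

```bash
python3 -c "
from h import *
rd('a10',3)"
```

```text
20.6333 [179.92   0.   112.73] T [0.098 0.038] t7 -0.09214468533173203 0.00046230228095047365
[-15.4, -17.5, -19.0, -19.1, -14.3, -4.7, -0.0, -2.5, -0.7, 2.8, 3.1, -0.4, 2.0, 4.0, 3.9, 3.7, 3.6, 3.6, 4.0, 4.2, 3.3, -1.4, -4.6, -0.6, 2.3, 1.1]
```

{"method": "drive_tool", "body": {
  "deltas": [
    [1,[0,0,0],[0,0,-0.03]],
    [1,[0,0,0],[0,0,-0.03]],
    [1,[0,0,0],[0,0,-0.03]],
    [1,[0,0,0],[0,0,-0.03]],
    [1,[0,0,0],[0,0,-0.03]],
    [1,[0,0,0],[0,0,0]],
    [1,[0,0,0],[0,0,0]],
    [1,[0,0,0],[0,0,0]]
  ]
}}

```text
time: 21.35
tcp_pos: [0.5412, -0.0155, 0.154]
eef_rot: [179.9, 0.0, 121.3]
wrist_force: [-3.6, 5.0, 6.6]
gripper_width: 0.0137
grip_force: 41.2
```

```bash
python3 -c "
from h import *
rd('a11',3)"
```

```text
21.45 [1.7991e+02 2.0000e-02 1.2132e+02] T [0.097 0.034] t7 -0.0832914118655026 0.00043926970830003554
[-15.2, -17.5, -18.6, -19.4, -14.7, -4.3, -0.9, -3.0, 0.1, 3.7, 3.4, 0.7, 1.9, 3.7, 4.1, 4.1, 3.0, 3.7, 3.8, 3.5, 3.4, -0.9, -4.5, -0.6, 1.6, 1.2]
```

{"method": "drive_tool", "body": {
  "deltas": [
    [1,[0,0,0],[0,0,-0.03]],
    [1,[0,0,0],[0,0,-0.03]],
    [1,[0,0,0],[0,0,-0.03]],
    [1,[0,0,0],[0,0,-0.03]],
    [1,[0,0,0],[0,0,-0.03]],
    [1,[0,0,0],[0,0,0]],
    [1,[0,0,0],[0,0,0]],
    [1,[0,0,0],[0,0,0]]
  ]
}}

```text
time: 22.17
tcp_pos: [0.5413, -0.0155, 0.154]
eef_rot: [179.9, 0.0, 129.9]
wrist_force: [-3.0, 4.2, 5.8]
gripper_width: 0.0137
grip_force: 41.2
```

```bash
python3 -c "
from h import *
rd('a12',3); cols('a9','a10','a11','a12')"
```

```text
22.2667 [1.7991e+02 3.0000e-02 1.2992e+02] T [0.065 0.033] t7 -0.07564479485154152 0.000429015801496347
[-15.0, -17.2, -18.2, -19.8, -14.4, -4.6, -1.6, -2.7, 1.4, 3.7, 2.2, 2.3, 3.0, 3.5, 3.6, 3.7, 3.8, 3.8, 3.5, 3.7, 3.6, -1.3, -4.5, -0.1, 1.6, 1.2]
a9 246 [-19, -18, -19, -19, -19, -18, -16, -12, -7, -10, -14, -14, -8, 0, 2, 5]
a9 247 [-17, -17, -20, -21, -18, -6, -2, -3, -5, -2, -2, -3, -5, -3, -5, -5]
a9 248 [-19, -20, -21, -23, -13, -4, 0, 2, -1, -1, -1, 0, 1, 0, 0, -2]
a9 256 [-23, -24, -10, -1, 0, -1, -3, -6, -4, -1, 1, 0, 1, 1, 1, 1]
a9 257 [-25, -24, -19, -10, -4, -3, -7, -8, -5, -2, -2, -3, -3, -4, -2, -2]
a9 258 [-23, -20, -20, -25, -25, -23, -17, -8, -5, -6, -6, -3, -8, -7, -8, -5]
a10 246 [-18, -17, -19, -19, -21, -17, -14, -9, -8, -11, -13, -14, -9, 0, 1, 4]
a10 247 [-18, -18, -20, -23, -17, -6, -3, -2, -3, -3, -1, -3, -3, -5, -4, -6]
a10 248 [-17, -19, -20, -24, -12, -3, -1, 0, -2, -1, 0, 0, 0, 0, -1, -1]
a10 256 [-25, -17, -6, 0, -2, -1, -4, -5, -6, -1, 1, 2, -1, 1, 1, 1]
a10 257 [-25, -25, -19, -10, -4, -3, -8, -7, -2, -1, -2, -3, -3, -2, -4, -3]
a10 258 [-23, -22, -2
[... 264 characters left out ...]
 0, 1, 0, 0, 1, -2, -2]
a11 256 [-23, -15, -5, -2, -2, -2, -4, -5, -3, -1, 1, 2, 1, 1, 0, 1]
a11 257 [-26, -21, -13, -6, -4, -6, -8, -8, -3, -2, -4, -4, -2, -2, -3, -3]
a11 258 [-21, -22, -21, -23, -26, -22, -10, -5, -7, -7, -5, -6, -6, -6, -7, -7]
a12 246 [-17, -19, -19, -18, -21, -18, -10, -4, -7, -10, -13, -13, -7, -1, 1, 3]
a12 247 [-16, -18, -19, -21, -19, -5, -1, -4, -1, 0, -2, -3, -4, -3, -4, -3]
a12 248 [-16, -20, -19, -22, -12, 0, 1, 0, -4, 0, 1, -1, 1, -1, 0, -1]
a12 256 [-23, -11, 0, -2, -2, -4, -5, -5, -1, 2, 0, 0, 1, 1, 1, 0]
a12 257 [-24, -20, -9, -4, -3, -5, -6, -10, -6, -3, -2, -3, -2, -2, -3, -3]
a12 258 [-23, -22, -23, -25, -24, -21, -10, -5, -6, -5, -4, -6, -6, -7, -7, -8]
```

{"method": "drive_tool", "body": {
  "deltas": [
    [1,[0,0,0],[0,0,0.08]],
    [1,[0,0,0],[0,0,0.08]],
    [1,[0,0,0],[0,0,0.08]],
    [1,[0,0,0],[0,0,0.08]],
    [1,[0,0,0],[0,0,0.08]],
    [1,[0,0,0],[0,0,0.08]],
    [1,[0,0,0],[0,0,0.08]],
    [1,[0,0,0],[0,0,0.08]]
  ]
}}

```text
time: 22.98
tcp_pos: [0.5411, -0.0155, 0.154]
eef_rot: [179.9, -0.0, 93.0]
wrist_force: [-3.4, 3.3, 6.4]
gripper_width: 0.0135
grip_force: 41.1
```

{"method": "drive_tool", "body": {
  "deltas": [
    [1,[0,0,0],[0,0,0.08]],
    [1,[0,0,0],[0,0,0]],
    [1,[0,0,0],[0,0,-0.03]],
    [1,[0,0,0],[0,0,-0.03]],
    [1,[0,0,0],[0,0,-0.03]],
    [1,[0,0,0],[0,0,-0.03]],
    [1,[0,0,0],[0,0,0]],
    [1,[0,0,0],[0,0,0]]
  ]
}}

```text
time: 23.65
tcp_pos: [0.5411, -0.0155, 0.154]
eef_rot: [179.9, -0.0, 95.6]
wrist_force: [-4.2, 5.5, 6.9]
gripper_width: 0.0129
grip_force: 41.2
```

```bash
python3 -c "
from h import *
rd('a13',4); cols('a13')"
```

```text
23.8 [ 1.7993e+02 -3.0000e-02  9.5550e+01] T [0.103 0.021] t7 -0.10318208194803447 0.010508959447545865
[-15.7, -17.4, -18.2, -20.3, -14.6, -4.1, 0.7, -1.3, -3.5, 0.8, 3.8, 1.9, 2.7, 3.2, 4.0, 3.9, 4.0, 3.9, 3.6, 3.5, 3.6, -0.8, -4.5, -0.2, 1.7, 0.9]
a13 246 [-20, -19, -19, -19, -19, -17, -15, -11, -4, -8, -13, -12, -9, 1, 2, 4]
a13 247 [-17, -18, -20, -21, -19, -6, 0, -2, -4, -1, -1, -3, -3, -4, -4, -5]
a13 248 [-17, -19, -20, -22, -11, -3, 0, 1, 1, -3, -2, 1, 0, -1, -2, -1]
a13 256 [-24, -24, -8, -1, -1, -1, -4, 3, 0, -1, 2, 1, 0, 1, 0, 1]
a13 257 [-24, -26, -20, -10, -4, -3, -7, 29, 19, -6, -3, -3, -3, -3, -3, -2]
a13 258 [-21, -22, -21, -25, -26, -22, -20, -10, -4, -5, -6, -6, -6, -7, -7, -6]
```

{"method": "drive_tool", "body": {
  "deltas": [
    [0.45,[0,0,0],[0,0,0]],
    [0.45,[0,0,0],[0,0,0]],
    [0.45,[0,0,0],[0,0,0]],
    [0.45,[0,0,-1.5],[0,0,0]],
    [0.45,[0,0,-3],[0,0,0]],
    [0.45,[0,0,-3],[0,0,0]],
    [1,[0,0,-2],[0,0,0]],
    [1,[0,0,0],[0,0,0]]
  ]
}}

```text
time: 24.52
tcp_pos: [0.5437, -0.0172, 0.252]
eef_rot: [179.5, 0.1, 95.4]
wrist_force: [0.3, 1.1, -0.6]
gripper_width: 0.0237
grip_force: 0.0
```

```bash
python3 - <<'E'
from h import *
rd('a14',3); cols('a14')
s=state(); print(s['tcp_pos'],s['eef_rot'],s['wrist_force'],s['joint_positions'])
b=shot('side','s4.png'); w=shot('wrist','w4.png')
cv2.imwrite('pics/c5.png',np.hstack([cv2.resize(w['color'],(400,300)),cv2.resize(b['color'][170:290,190:310],(300,300),interpolation=3)])[:,:,::-1])
plan([.519,-.096,.25],139,8)
for z in (.179,.138): print(proj(w,[.492,-.072,z])*400/560, (proj(b,[.492,-.072,z])-[190,170])*2.5+[400,0])
E
```

```text
24.6167 [1.799e+02 5.000e-02 9.535e+01] T [0.    0.003] t7 0.043401836592238396 0.02992016791230344
[-15.0, -16.5, -18.2, -19.2, -14.7, -3.9, 0.9, -1.1, -3.1, 1.9, 3.3, 2.2, 2.2, 3.9, 3.3, 3.5, 3.8, 3.7, 3.6, 3.7, 4.3, -1.1, -4.6, -0.0, 1.4, 0.8]
a14 246 [-18, -19, -18, -18, -18, -16, -15, -11, -6, -8, -13, -14, -10, 1, 2, 3]
a14 247 [-15, -17, -19, -21, -18, -6, -2, -2, -2, 0, -1, -3, -3, -3, -4, -4]
a14 248 [-18, -19, -19, -23, -10, -3, 1, 0, -1, -2, -1, 0, 1, 0, 0, -1]
a14 256 [-24, -23, -10, -1, -2, -1, -4, 3, 1, -2, 1, 0, 1, 2, 0, 0]
a14 257 [-25, -23, -20, -10, -2, -4, -5, 30, 21, -7, -2, -2, -2, -2, -4, -3]
a14 258 [-22, -20, -23, -25, -25, -22, -21, -10, -4, -6, -4, -5, -6, -7, -6, -5]
[ 0.54050218 -0.01728037  0.24675564] [-1.79963219e+02  2.52620560e-02  9.53610302e+01] [-0.47276002 -1.6283532  -0.29297599] [ 15.31449153  17.0086709  -20.47077954 105.20933562   6.88340818
  59.01921254  -2.52935648]
[-0.96, -0.35, -0.05, -0.1]
[-0.92, -0.44, -0.05, -0.1]
[-0.87, -0.53, -0.05, -0.1]
[-0.82, -0.61, -0.05, -0.1]
[-0.76, -0.68, -0.05, -0.1]
[-0.69, -0.75, -0.05, -0.1]
[-0.61, -0.82, -0.05, -0.1]
[-0.53, -0.87, -0.05, -0.1]
[145.61270627 202.63122282] [489.39538554  97.42084306]
[152.37914871 184.61058662] [494.23894046 150.89329825]
```

View pics/c5.png

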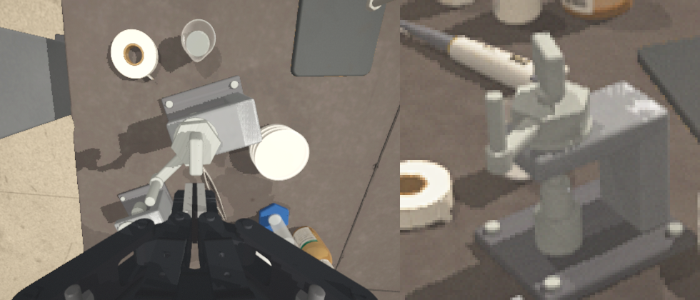

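The wrist view shows the pin top at about crop (148,205), and the side view at (494,97), both within a few pixels of the predicted place. The head has turned, the foot setting looks unchanged after release, and the bystanders are in place.

{"method": "drive_tool", "body": {
  "deltas": [
    [1,[-0.96,-0.35,0],[0,0,-0.095]],
    [1,[-0.92,-0.44,0],[0,0,-0.095]],
    [1,[-0.87,-0.53,0],[0,0,-0.095]],
    [1,[-0.82,-0.61,0],[0,0,-0.095]],
    [1,[-0.76,-0.68,0],[0,0,-0.095]],
    [1,[-0.69,-0.75,0],[0,0,-0.095]],
    [1,[-0.61,-0.82,0],[0,0,-0.095]],
    [1,[-0.53,-0.87,0],[0,0,-0.095]]
  ]
}}

```text
time: 25.43
tcp_pos: [0.519, -0.0961, 0.2459]
eef_rot: [-179.9, -0.1, 139.2]
wrist_force: [0.5, -0.2, 0.3]
gripper_width: -0.0
grip_force: 0.0
```

{"method": "drive_tool", "body": {
  "deltas": [
    [1,[0,0,0],[0,0,0]],
    [1,[0,0,2.3],[0,0,0]],
    [1,[0,0,2.4],[0,0,0]],
    [1,[0,0,2.4],[0,0,0]],
    [1,[0,0,2.4],[0,0,0]],
    [1,[0,0,0],[0,0,0]],
    [1,[0,0,0],[0,0,0]],
    [1,[0,0,0],[0,0,0]]
  ]
}}

```text
time: 26.1
tcp_pos: [0.5206, -0.0952, 0.153]
eef_rot: [180.0, 0.0, 138.9]
wrist_force: [0.3, 0.7, 1.2]
gripper_width: 0.0001
grip_force: 0.0
```

{"method": "drive_tool", "body": {
  "deltas": [
    [1,[0.6,0,0],[0,0,0]],
    [1,[0.6,0,0],[0,0,0]],
    [1,[0.6,0,0],[0,0,0]],
    [1,[0.5,-0.1,0],[0,0,0.07]],
    [1,[0.5,-0.1,0],[0,0,0.07]],
    [1,[0.5,-0.1,0],[0,0,0.07]],
    [1,[0.5,-0.1,0],[0,0,0.07]],
    [1,[0.5,-0.1,0],[0,0,0.07]]
  ]
}}

```text
time: 26.77
tcp_pos: [0.4869, -0.0699, 0.1534]
eef_rot: [179.9, 0.2, 118.6]
wrist_force: [1.6, -6.8, -0.5]
gripper_width: 0.0001
grip_force: 2.9
```

```bash
cat >> h.py <<'E'
def ft():
    F=[]
    for i in range(3): s=state();F.append(s['wrist_force']); viewer.grab_frame('side')
    y=np.radians(s['eef_rot'][2]);R=np.array([[np.cos(y),np.sin(y)],[np.sin(y),-np.cos(y)]]); f=R@np.mean(F,0)[:2]; c=R@(np.array([.5413,-.0155])-s['tcp_pos'][:2])*1000
    print(s['time'],'F tool xy',f.round(1),[ (R@q[:2])[0].round(1) for q in F],'axis in tool mm',c.round(1),'yaw',s['eef_rot'][2].round(2))
E
python3 -c "
from h import *
ft()"
```

```text
26.8667 F tool xy [-4.2 -1.4] [np.float64(-6.7), np.float64(-3.9), np.float64(-2.1)] axis in tool mm [20.1 74. ] yaw 118.84
```

{"method": "drive_tool", "body": {
  "deltas": [
    [1,[0.5,-0.1,0],[0,0,0.07]],
    [1,[0.5,-0.1,0],[0,0,0.07]],
    [1,[0.5,-0.1,0],[0,0,0.07]],
    [1,[0.5,-0.1,0],[0,0,0.07]],
    [1,[0.5,-0.1,0],[0,0,0.07]],
    [1,[0,0,0],[0,0,0]],
    [1,[0,0,0],[0,0,0]],
    [1,[0,0,0],[0,0,0]]
  ]
}}

```text
time: 27.58
tcp_pos: [0.4725, -0.047, 0.1524]
eef_rot: [-180.0, 0.0, 98.9]
wrist_force: [-2.0, -3.3, 2.1]
gripper_width: -0.0002
grip_force: 1.5
```

```bash
python3 -c "
from h import *
ft()"
```

```text
27.6833 F tool xy [-3.  -1.9] [np.float64(-2.9), np.float64(-3.0), np.float64(-3.1)] axis in tool mm [20.5 72.7] yaw 98.88
```

{"method": "drive_tool", "body": {
  "deltas": [
    [1,[0.14,-0.03,0],[0,0,0.02]],
    [1,[0.14,-0.03,0],[0,0,0.02]],
    [1,[0.14,-0.03,0],[0,0,0.02]],
    [1,[0.14,-0.03,0],[0,0,0.02]],
    [1,[0.14,-0.03,0],[0,0,0.02]],
    [1,[0.14,-0.03,0],[0,0,0.02]],
    [1,[0.14,-0.03,0],[0,0,0.02]],
    [1,[0.14,-0.03,0],[0,0,0.02]]
  ]
}}

```text
time: 28.4
tcp_pos: [0.4686, -0.037, 0.1521]
eef_rot: [-179.9, 0.1, 89.6]
wrist_force: [-3.3, -5.5, 5.6]
gripper_width: -0.0002
grip_force: 3.2
```

```bash
python3 -c "
from h import *
ft()"
```

```text
28.5 F tool xy [-5.8 -3.3] [np.float64(-5.5), np.float64(-6.2), np.float64(-5.6)] axis in tool mm [21.6 72.5] yaw 89.61
```

{"method": "drive_tool", "body": {
  "deltas": [
    [1,[0.04,0,0],[0,0,0]],
    [1,[0.04,0,0],[0,0,0]],
    [1,[0.04,0,0],[0,0,0]],
    [1,[0.04,0,0],[0,0,0]],
    [1,[0.04,0,0],[0,0,0]],
    [1,[0.04,0,0],[0,0,0]],
    [1,[0.04,0,0],[0,0,0]],
    [1,[0.04,0,0],[0,0,0]]
  ]
}}

```text
time: 29.22
tcp_pos: [0.4684, -0.0338, 0.152]
eef_rot: [-179.9, 0.1, 89.6]
wrist_force: [-3.6, -5.6, 3.3]
gripper_width: -0.0002
grip_force: 3.1
```

```bash
python3 -c "
from h import *
ft()"
```

```text
29.3167 F tool xy [-5.4 -4. ] [np.float64(-5.6), np.float64(-5.2), np.float64(-5.4)] axis in tool mm [18.6 72.8] yaw 89.63
```

Still only the drag force. I'll continue in the same small steps.

{"method": "drive_tool", "body": {
  "deltas": [
    [1,[0.03,0,0],[0,0,0]],
    [1,[0.03,0,0],[0,0,0]],
    [1,[0.03,0,0],[0,0,0]],
    [1,[0.03,0,0],[0,0,0]],
    [1,[0.03,0,0],[0,0,0]],
    [1,[0.03,0,0],[0,0,0]],
    [1,[0.03,0,0],[0,0,0]],
    [1,[0.03,0,0],[0,0,0]]
  ]
}}

```text
time: 30.03
tcp_pos: [0.4683, -0.0313, 0.152]
eef_rot: [-179.8, 0.1, 89.6]
wrist_force: [-4.1, -5.4, 2.8]
gripper_width: 0.0001
grip_force: 3.1
```

```bash
python3 -c "
from h import *
ft()"
```

```text
30.1333 F tool xy [-6.1 -3.7] [np.float64(-5.4), np.float64(-6.6), np.float64(-6.2)] axis in tool mm [16.2 72.9] yaw 89.62
```

{"method": "drive_tool", "body": {
  "deltas": [
    [1,[0.03,0,0],[0,0,0]],
    [1,[0.03,0,0],[0,0,0]],
    [1,[0.03,0,0],[0,0,0]],
    [1,[0.03,0,0],[0,0,0]],
    [1,[0.03,0,0],[0,0,0]],
    [1,[0.03,0,0],[0,0,0]],
    [1,[0,0,0],[0,0,0]],
    [1,[0,0,0],[0,0,0]]
  ]
}}

```text
time: 30.85
tcp_pos: [0.4683, -0.0294, 0.1519]
eef_rot: [-179.8, 0.1, 89.6]
wrist_force: [-3.7, -5.1, 3.9]
gripper_width: -0.0002
grip_force: 2.9
```

```bash
python3 -c "
from h import *
ft()"
```

```text
30.95 F tool xy [-4.8 -3.7] [np.float64(-5.1), np.float64(-4.8), np.float64(-4.5)] axis in tool mm [14.4 72.9] yaw 89.62
```

{"method": "drive_tool", "body": {
  "deltas": [
    [1,[0.03,0,0],[0,0,0]],
    [1,[0.03,0,0],[0,0,0]],
    [1,[0.03,0,0],[0,0,0]],
    [1,[0.03,0,0],[0,0,0]],
    [1,[0.03,0,0],[0,0,0]],
    [1,[0.03,0,0],[0,0,0]],
    [1,[0,0,0],[0,0,0]],
    [1,[0,0,0],[0,0,0]]
  ]
}}

```text
time: 31.67
tcp_pos: [0.4682, -0.0278, 0.1519]
eef_rot: [-179.8, 0.1, 89.6]
wrist_force: [-4.0, -6.6, 3.0]
gripper_width: -0.0003
grip_force: 3.1
```

```bash
python3 -c "
from h import *
ft()"
```

```text
31.7667 F tool xy [-6.  -3.5] [np.float64(-6.7), np.float64(-6.4), np.float64(-5.0)] axis in tool mm [12.7 73. ] yaw 89.62
```

{"method": "drive_tool", "body": {
  "deltas": [
    [1,[0.03,0,0],[0,0,0]],
    [1,[0.03,0,0],[0,0,0]],
    [1,[0.03,0,0],[0,0,0]],
    [1,[0.03,0,0],[0,0,0]],
    [1,[0.03,0,0],[0,0,0]],
    [1,[0,0,0],[0,0,0]],
    [1,[0,0,0],[0,0,0]],
    [1,[0,0,0],[0,0,0]]
  ]
}}

```text
time: 32.48
tcp_pos: [0.4682, -0.0266, 0.1519]
eef_rot: [-179.8, 0.1, 89.6]
wrist_force: [-4.9, -7.7, 3.1]
gripper_width: 0.0001
grip_force: 3.5
```

```bash
python3 -c "
from h import *
ft()"
```

```text
32.5833 F tool xy [-7.  -4.3] [np.float64(-7.7), np.float64(-6.3), np.float64(-6.9)] axis in tool mm [11.6 73.1] yaw 89.61
```

{"method": "drive_tool", "body": {
  "deltas": [
    [1,[0.03,0,0],[0,0,0]],
    [1,[0.03,0,0],[0,0,0]],
    [1,[0.03,0,0],[0,0,0]],
    [1,[0.03,0,0],[0,0,0]],
    [1,[0,0,0],[0,0,0]],
    [1,[0,0,0],[0,0,0]],
    [1,[0,0,0],[0,0,0]],
    [1,[0,0,0],[0,0,0]]
  ]
}}

```text
time: 33.3
tcp_pos: [0.4681, -0.0257, 0.1519]
eef_rot: [-179.8, 0.1, 89.6]
wrist_force: [-5.2, -7.6, 3.8]
gripper_width: -0.0003
grip_force: 3.8
```

```bash
python3 -c "
from h import *
ft()"
```

```text
33.4 F tool xy [-7.5 -4.4] [np.float64(-7.7), np.float64(-7.5), np.float64(-7.2)] axis in tool mm [10.7 73.1] yaw 89.59
```

{"method": "drive_tool", "body": {
  "deltas": [
    [1,[0.03,0,0],[0,0,0]],
    [1,[0.03,0,0],[0,0,0]],
    [1,[0.03,0,0],[0,0,0]],
    [1,[0.03,0,0],[0,0,0]],
    [1,[0.03,0,0],[0,0,0]],
    [1,[0,0,0],[0,0,0]],
    [1,[0,0,0],[0,0,0]],
    [1,[0,0,0],[0,0,0]]
  ]
}}

```text
time: 34.12
tcp_pos: [0.4681, -0.0246, 0.1518]
eef_rot: [-179.8, 0.1, 89.6]
wrist_force: [-5.6, -9.1, 3.2]
gripper_width: 0.0002
grip_force: 4.3
```

```bash
python3 -c "
from h import *
ft()"
```

```text
34.2167 F tool xy [-8.5 -4.5] [np.float64(-9.1), np.float64(-8.1), np.float64(-8.2)] axis in tool mm [ 9.6 73.1] yaw 89.58
```

{"method": "drive_tool", "body": {
  "deltas": [
    [1,[0.03,0,0],[0,0,0]],
    [1,[0.03,0,0],[0,0,0]],
    [1,[0.03,0,0],[0,0,0]],
    [1,[0.03,0,0],[0,0,0]],
    [1,[0.03,0,0],[0,0,0]],
    [1,[0.03,0,0],[0,0,0]],
    [1,[0,0,0],[0,0,0]],
    [1,[0,0,0],[0,0,0]]
  ]
}}

```text
time: 34.93
tcp_pos: [0.4681, -0.0232, 0.1519]
eef_rot: [-179.8, 0.2, 89.6]
wrist_force: [-4.2, -10.6, 3.4]
gripper_width: -0.0
grip_force: 5.0
```

```bash
python3 -c "
from h import *
ft()"
```

```text
35.0333 F tool xy [-10.3  -4.3] [np.float64(-10.6), np.float64(-10.2), np.float64(-10.1)] axis in tool mm [ 8.3 73.1] yaw 89.56
```

{"method": "drive_tool", "body": {
  "deltas": [
    [1,[0.03,0,0],[0,0,0]],
    [1,[0.03,0,0],[0,0,0]],
    [1,[0.03,0,0],[0,0,0]],
    [1,[0.03,0,0],[0,0,0]],
    [1,[0.03,0,0],[0,0,0]],
    [1,[0.03,0,0],[0,0,0]],
    [1,[0,0,0],[0,0,0]],
    [1,[0,0,0],[0,0,0]]
  ]
}}

```text
time: 35.75
tcp_pos: [0.4681, -0.022, 0.1518]
eef_rot: [-179.8, 0.2, 89.5]
wrist_force: [-4.3, -10.9, 2.8]
gripper_width: -0.0002
grip_force: 5.7
```

```bash
python3 -c "
from h import *
ft()"
```

```text
35.85 F tool xy [-11.   -4.2] [np.float64(-10.9), np.float64(-11.0), np.float64(-11.2)] axis in tool mm [ 7.1 73.1] yaw 89.54
```

{"method": "drive_tool", "body": {
  "deltas": [
    [1,[0.03,0,0],[0,0,0]],
    [1,[0.03,0,0],[0,0,0]],
    [1,[0.03,0,0],[0,0,0]],
    [1,[0.03,0,0],[0,0,0]],
    [1,[0.03,0,0],[0,0,0]],
    [1,[0,0,0],[0,0,0]],
    [1,[0,0,0],[0,0,0]],
    [1,[0,0,0],[0,0,0]]
  ]
}}

```text
time: 36.57
tcp_pos: [0.4681, -0.021, 0.1518]
eef_rot: [-179.8, 0.2, 89.5]
wrist_force: [-3.4, -12.5, 3.5]
gripper_width: -0.0003
grip_force: 6.3
```

```bash
python3 -c "
from h import *
ft()"
```

```text
36.6667 F tool xy [-12.4  -4. ] [np.float64(-12.5), np.float64(-12.2), np.float64(-12.6)] axis in tool mm [ 6.1 73.1] yaw 89.52
```

{"method": "drive_tool", "body": {
  "deltas": [
    [1,[-0.2,0,0],[0,0,0]],
    [1,[-0.4,0,0],[0,0,0]],
    [1,[-0.8,0,0],[0,0,0]],
    [1,[-1.0,0,0],[0,0,0]],
    [1,[0,0,-2.5],[0,0,0]],
    [1,[0,0,-3],[0,0,0]],
    [1,[0,0,-3],[0,0,0]],
    [1,[0,0,0],[0,0,0]]
  ]
}}

```text
time: 37.38
tcp_pos: [0.473, -0.0416, 0.2426]
eef_rot: [179.4, 0.0, 89.6]
wrist_force: [0.9, 0.7, -0.1]
gripper_width: 0.0002
grip_force: 0.0
```

```bash
python3 - <<'E'
from h import *
rd('a15',4); cols('a14','a15'); s=state(); print(s['tcp_pos'],s['wrist_force'])
E
```

```text
37.5333 [179.98  -0.    89.64] T [0.02  0.026] t7 0.05212015581491869 0.0491474192256021
[-15.2, -16.7, -18.7, -19.2, -14.4, -3.9, 0.3, -1.0, -3.2, 1.1, 3.7, 2.0, 2.6, 3.2, 3.5, 4.0, 3.8, 4.0, 3.8, 3.7, 3.9, -0.8, -4.8, -0.2, 1.9, 1.1]
a14 246 [-18, -19, -18, -18, -18, -16, -15, -11, -6, -8, -13, -14, -10, 1, 2, 3]
a14 247 [-15, -17, -19, -21, -18, -6, -2, -2, -2, 0, -1, -3, -3, -3, -4, -4]
a14 248 [-18, -19, -19, -23, -10, -3, 1, 0, -1, -2, -1, 0, 1, 0, 0, -1]
a14 256 [-24, -23, -10, -1, -2, -1, -4, 3, 1, -2, 1, 0, 1, 2, 0, 0]
a14 257 [-25, -23, -20, -10, -2, -4, -5, 30, 21, -7, -2, -2, -2, -2, -4, -3]
a14 258 [-22, -20, -23, -25, -25, -22, -21, -10, -4, -6, -4, -5, -6, -7, -6, -5]
a15 246 [-17, -17, -18, -18, -20, -17, -16, -11, -5, -8, -14, -12, -7, 0, 1, 5]
a15 247 [-15, -17, -18, -22, -18, -6, 0, -2, -3, -1, -2, -3, -2, -5, -4, -5]
a15 248 [-18, -19, -19, -22, -12, -4, 0, 1, -1, -4, -1, 0, 0, 1, -1, -1]
a15 256 [-23, -23, -9, -1, 0, -1, -3, 3, 2, -1, 2, 1, 1, 0, 1, 1]
a15 257 [-24, -24, -19, -9, -2, -3, -5, 30, 20, -7, -3, -2, -3, -2, -1, -3]
a15 258 [-23, -22, -21, -26, -25, -23, -20, -10, -4, -5, -6, -6, -5, -6, -7, -6]
[ 0.46879159 -0.04151385  0.2364387 ] [ 0.40921267 -0.47934544  0.013476  ]
```

The foot setting is unchanged and the gripper touches nothing, so I'm handing the job in.

```bash
python3 -c "
from cell import workorder
print(workorder.sign_off())"
```

```text
the job is handed in; nothing more can be done
None
```

The job is handed in with no verdict shown: nut slackened about 0.8 rad, button pressed an estimated 2.3 mm (about 9 N), nut retightened with a 12.4 N push at the pin, and the arm clear; on the way in, the foot briefly overshot to an estimated 13 N (limit 20 N) before I backed it off.

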